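# Spring-return check of the mirror tilt mount

### The job

Check the spring return of the tilt mount that carries the round mirror: with the fingertips press down slowly on the rubber pad at its free corner until its pointer comes level with the index tab on the scale, without running on past it, keep it there for about a second, then ease the corner back up (do not let it snap) until the plate rests on its seat again, and take the hand away. Keep off the mirror, do not shift the mount, and leave the similar mount with the V-block and all the other things where they are; nothing is gripped or lifted.

Things in the scene. Friction and masses are not known exactly. Their poses are not given: they have to be found in the camera images.
- mirror_mount: tilt mount with the round mirror: grey base 170 x 170 x 14 mm with a tongue to x = 140 mm, standing loose (about 3 kg). Origin: under the base below the plate's centre; z up; -x points to the free (pressed) corner, +x to the pointer and upright scale (top 106 mm above the bench). Brass adjuster knobs, 22 mm across, at y = +-66 mm on the plate's side corners, tops 82 mm above the bench
- mirror_pad: black rubber finger pad, a disc 24 mm across and 4 mm thick, on the free corner of the plate that carries the round mirror, 66 mm from the tilt axis; origin at the centre of its underside, so its top is 4 mm higher (64 mm above the bench at rest). The aluminium plate is 120 mm square, 8 mm thick, set cornerwise (corners 85 mm from its centre), its top 60 mm above the bench
- mirror_plate (a joint): tilt in rad of the plate with the round mirror about the line through the balls under its two knobs (the mount's y, 48 mm above the bench): 0 at rest on its seat, grows as the free corner is pressed down, hard stop at 0.33. The coil spring under that corner needs about 2 to 3 N at the pad to start and 9 to 10 N at 0.25 rad, and returns the plate by itself
- mirror_pointer (a point): tip of the dark steel pointer (5 mm high) fixed to the corner opposite the pad, on the plate with the round mirror; 127.5 mm beyond the tilt axis, 56 mm above the bench at rest. It RISES along the scale as the pad is pressed, about 1.9 mm for each mm the pad goes down
- mirror_mark (a point): nose (5 mm high) of the small dark steel index tab clamped on the scale of the mount with the round mirror, just beside the pointer's path, 16 to 30 mm above the pointer's resting height: the height that the pointer is to reach
- mirror: round mirror in a dark ring 60 mm across, leaning back at 45 degrees on the middle of its plate, its face up and towards the free corner; highest edge about 110 mm above the bench; origin on the plate's top face above the tilt axis. Not to be touched
- cradle_mount: tilt mount with the V-block: grey base 170 x 170 x 14 mm with a tongue to x = 140 mm, standing loose (about 3 kg). Origin: under the base below the plate's centre; z up; -x points to the free (pressed) corner, +x to the pointer and upright scale (top 106 mm above the bench). Brass adjuster knobs, 22 mm across, at y = +-66 mm on the plate's side corners, tops 82 mm above the bench
- cradle_pad: black rubber finger pad, a disc 24 mm across and 4 mm thick, on the free corner of the plate that carries the V-block, 66 mm from the tilt axis; origin at the centre of its underside, so its top is 4 mm higher (64 mm above the bench at rest). The aluminium plate is 120 mm square, 8 mm thick, set cornerwise (corners 85 mm from its centre), its top 60 mm above the bench
- cradle_plate (a joint): tilt in rad of the plate with the V-block about the line through the balls under its two knobs (the mount's y, 48 mm above the bench): 0 at rest on its seat, grows as the free corner is pressed down, hard stop at 0.33. The coil spring under that corner needs about 2 to 3 N at the pad to start and 9 to 10 N at 0.25 rad, and returns the plate by itself
- cradle_pointer (a point): tip of the dark steel pointer (5 mm high) fixed to the corner opposite the pad, on the plate with the V-block; 127.5 mm beyond the tilt axis, 56 mm above the bench at rest. It RISES along the scale as the pad is pressed, about 1.9 mm for each mm the pad goes down
- cradle_mark (a point): nose (5 mm high) of the small dark steel index tab clamped on the scale of the mount with the V-block, just beside the pointer's path, 16 to 30 mm above the pointer's resting height: the height that the pointer is to reach
- vblock: steel V-block 48 x 42 x 26 mm with a dark steel pin lying in it, fixed on the plate of the other mount; origin on the plate's top face above the tilt axis
- bolt: dark steel bolt, 28 mm across, 46 mm tall, standing on its head, a bystander; origin at the centre of its underside
- tee: dark steel T-shaped part, 60 x 20 x 12 mm with a stub 30 mm high, a bystander; origin at the centre of its underside
- pole0: bent bright steel pole piece, about 90 x 45 x 26 mm, a bystander; origin at the centre of its underside
- pole1: the other bent bright steel pole piece, about 90 x 45 x 26 mm, a bystander; origin at the centre of its underside
- torch: black UV torch standing upright, 38 mm across, 140 mm tall, a bystander; origin at the centre of its underside
- spray_can: white spray can with orange bands, 67 mm across, 186 mm tall, a bystander; origin at the centre of its underside
- pump_bottle: clear bottle with a white pump head, 64 mm across, 178 mm tall, a bystander; origin at the centre of its underside
- cap: black open cap, 56 mm across, 40 mm tall, a bystander; origin at the centre of its underside

How it is judged:
By the outcome, as a careful person would: the job done as asked, in the order asked, and still so for the second after the job is handed in, with the robot touching nothing.
It also fails if it takes over 35 s, if anything falls off the work surface, if the arm or the gripper's body presses on something with over 40 N, if the wrist force passes 120 N, or if a joint passes its speed limit or range.

### The arm

A 7-joint arm with a two-finger parallel gripper is mounted at the origin on the work surface. World frame = base frame: x ahead of the robot, y to its left, z up, the work surface at z = 0. Lengths are in mm, angles in rad, forces in N, time in s.
With the tool pointing down it reaches from about 400 to 850 mm from the base axis. Payload 4.4 kg.
Tool frame: the origin (TCP) lies on the centre line of the jaws, within the pads' length; the fingertips stand 22 mm ahead of it and the grasp point (between the pads) lies 3 mm ahead of it (r.nose_length is the z of the fingertips in the tool frame, in mm); z points along the fingers, y is the line along which they close (so a half turn about z gives the same grasp; the last joint's range is limited). The gripper opens to 94 mm and grips with 3 to 60 N. Pads are 16 mm wide; open, the fingers measure 119 mm over their backs; the gripper's body (75 mm by 177 mm) begins 78 mm behind the grasp point.
Start: joints at [1.282, 0.628, 0.038, 1.517, -0.027, 0.996, -0.02], TCP at [143.652, -633.942, 227.478] pointing down, gripper open.
Joint ranges: [-3.06, 3.06], [-0.37, 2.12], [-1.25, 1.32], [0.18, 2.47], [-1.1, 4.24], [0.23, 1.98], [-2.94, 2.94]. Speed limits (rad/s): [2.57, 2.57, 3.14, 3.14, 3.14, 3.14, 3.14].

### API

Orientations are given as a 3x3 rotation matrix whose columns are the frame's x, y, z axes.
In Python, from station import r, eyes gives the robot as it stands.
- The arm moves only by the tool servo_tool, never from a script. Its argument "plan" is text: rows parted by semicolons, each of 7 numbers parted by spaces: the shift along the tool's x, y, z scaled (see below), then the turn, a rotation vector about the tool's x, y, z scaled (see below), then the closure, from -1 (fully open) to 1 (shut). In form: tx ty tz rx ry rz gripper; .... A call has exactly 10 rows; each row shifts and turns the commanded pose from where the row before left it, along the tool's axes as they then stand; what a row does not reach is not made up. The controller multiplies each number of a shift by 3 cm and each number of a turn by 30 degrees. A row lasts 1/10 s, in which the tool goes at most 50 mm and 8.59 degrees, less where a joint would pass 70% of its speed; a pose out of reach is approached as far as the arm can. A call with a number of a shift or a turn outside -1 to 1 is refused whole. A call with a gripper value outside its range is refused whole. The fingers move at their own pace and stop on an object; "squeeze" is the grip in N (left out, the last holds). Time passes only in rows, so rows that do not move let the fingers close, or fill a call up. It gives the time, the measured TCP pose, the force, the opening and the grip force at its end, in the units of the state.
- r.sense(): the state, without advancing time (a new reading comes with each control period).
- eyes.capture(name): name is "side" or "top"; returns (picture, depth): 400x640x3 uint8, red, green, blue; 400x640 float32, mm along the optical axis (not along the pixel's ray), 0 where there is no reading.
- eyes.calibration(name): a dict with "intrinsics" (3x3 intrinsics, pixels), "R" (3x3) and "t" (3): a world point X has camera coordinates R X + t. Camera axes: x right, y down, z forward; pixel columns grow to the right and rows downward; lengths in mm; the calibration is good to about 2 mm. A picture is of the moment at which its call begins. calibration takes no time and is no camera call.
- r.job_done(): hands the job in; it is judged then, once.
The state is a dict: "clock": time; "joint_positions": joint angles; "qd": joint speeds; "joint_torque": joint torques, N m; "tcp_pos": TCP position; "tool_rot": TCP orientation; "wrist_force": force on the tool from outside, world axes, zero at the start; "moment": the same for the moment, N m; "grip_width": opening from 0.0 (shut) to 1.0 (fully open); "grip_force": force on a finger pad.
Only numpy, scipy, OpenCV 4.12 (cv2) and the standard library are available. Lean on these libraries where they do the work, as an engineer would, in place of code of your own. Each camera call takes 0.05 s, during which the arm holds its last target. There are 200 camera calls.

## Working session

There is one attempt and no reset: what is moved stays moved. The work goes in short steps, Python scripts to look and compute and a tool call to move; the robot and the scene stay as the last step left them, time stands still between calls to the robot, and variables do not carry over. Pictures are saved under pics/ and viewed, at most 10 in all, crops included, and the job is handed in when it is done.

Besides the shell and the picture viewer there is one more tool, called after "Request:" as name(argument=value, ...), one argument or row to a line, values as JSON. servo_tool: Moves the arm, as the interface text tells. Shifts and turns lie within -1 to 1; 1 stands for 3 cm of shift or 30 degrees of turn. Its arguments: {"type":"object","properties":{"plan":{"type":"string"},"squeeze":{"type":"number"}},"required":["plan"]}

```bash
mkdir -p pics
python3 - <<'E'
from station import r, eyes
import cv2, numpy as np
for n in ("top","side"):
    p,d=eyes.capture(n); np.savez(f"{n}0.npz",p=p,d=d); cv2.imwrite(f"pics/{n}0.png",p[:,:,::-1])
    c=eyes.calibration(n); print(n,c["intrinsics"].tolist(),np.round(c["R"],3).tolist(),(-c["R"].T@c["t"]).round())
s=r.sense(); print(s["clock"],s["tcp_pos"],np.round(s["tool_rot"],3).tolist(),s["wrist_force"],s["grip_width"])
E
```

```text
top [[444.6458979792072, 0.0, 328.65440377902326], [0.0, 444.6458979792072, 198.17789455573362], [0.0, 0.0, 1.0]] [[0.014, -1.0, 0.009], [-0.999, -0.015, -0.053], [0.053, -0.008, -0.999]] [ 456.   11. 1413.]
side [[372.01465681178877, 0.0, 327.7905047042301], [0.0, 372.01465681178877, 201.84921279306604], [0.0, 0.0, 1.0]] [[-0.965, -0.261, 0.019], [-0.191, 0.656, -0.73], [0.178, -0.708, -0.683]] [382. 684. 746.]
0.1 [ 143.53776272 -633.39386218  226.6598166 ] [[0.975, 0.221, -0.0], [0.221, -0.975, 0.002], [0.0, -0.002, -1.0]] [ 0.20252477  0.58938181 -0.17479885] 0.9989770040798269
```

View pics/top0.png

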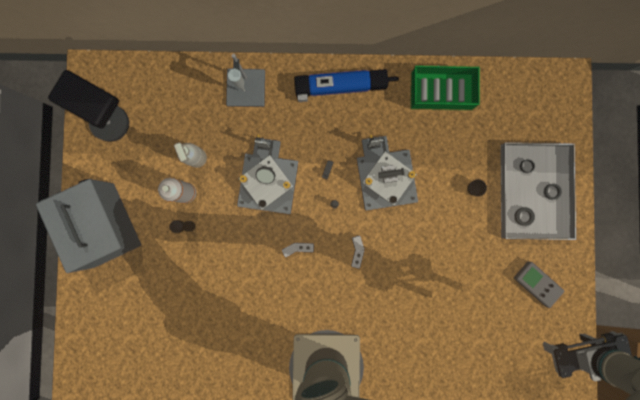

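View pics/side0.png

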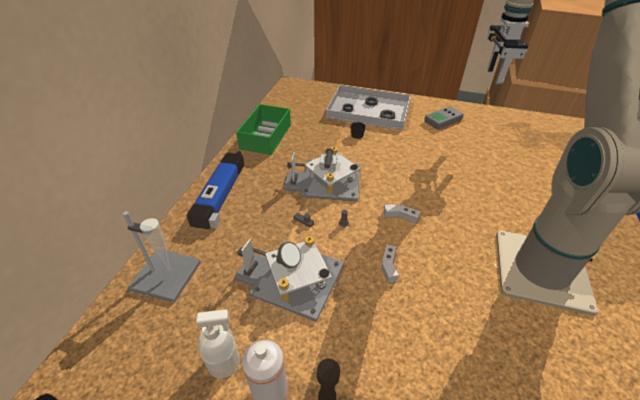

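The mirror mount is at about (265,180) in top, with its pad at (262,203). In side it is at (295,265), pad (324,273) and scale (250,257). I'll zoom in on both.

```bash
cat > h.py <<'E'
import numpy as np, cv2
from station import r, eyes
def cast(n,u,v,z):
    c=eyes.calibration(n); C=-c["R"].T@c["t"]
    d=c["R"].T@np.linalg.inv(c["intrinsics"])@[u,v,1.]
    return C+d*(z-C[2])/d[2]
def proj(n,X):
    c=eyes.calibration(n); q=c["intrinsics"]@(c["R"]@np.array(X,float)+c["t"]); return q[:2]/q[2]
def blobs(n,p,roi,mask):
    x0,y0,x1,y1=roi; m=mask(p[y0:y1,x0:x1].astype(int)).astype(np.uint8)
    k,l,s,c=cv2.connectedComponentsWithStats(m)
    return [(c[i]+[x0,y0],s[i,4]) for i in range(1,k) if s[i,4]>=8]
E
python3 - <<'E'
from h import *
t=np.load("top0.npz")["p"]; s=np.load("side0.npz")["p"]
a=cv2.resize(t[130:220,230:305],None,fx=5.3,fy=5.3,interpolation=cv2.INTER_CUBIC)
b=cv2.resize(s[225:325,230:350],None,fx=5.3,fy=5.3,interpolation=cv2.INTER_CUBIC)
cv2.imwrite("pics/a.png",a[:,:,::-1]);cv2.imwrite("pics/b.png",b[:,:,::-1])
dark=lambda q:q.max(2)<50
gold=lambda q:(q[:,:,0]-q[:,:,2]>70)
for n,p,roi in(("top",t,(238,165,297,211)),("side",s,(245,230,345,310))):
    for nm,f,z in(("dark",dark,64),("gold",gold,80)):
        for c,A in blobs(n,p,roi,f): print(n,nm,c.round(1),A,cast(n,*c,z).round(1))
E
```

```text
top gold [242.8 178.1] 41 [583.5 258.5  80. ]
top gold [286.4 184.5] 32 [566.2 127.2  80. ]
top gold [294.8 199.3] 84 [522.1 101.2  80. ]
top gold [245.2 209.4] 36 [489.6 248.9  80. ]
side gold [299.9 239.9] 1848 [584.6 138.5  80. ]
side gold [341.7 280.7] 85 [462.7 223.2  80. ]
side gold [283.4 283.1] 86 [580.3 262.8  80. ]
side gold [334.7 302. ] 263 [464.4 277.4  80. ]
side gold [245.2 295.3] 9 [645.3 312.3  80. ]
side gold [285.1 297.2] 38 [565.1 294.3  80. ]
side gold [263.4 305.8] 161 [600.2 324.8  80. ]
side gold [246.2 305.2] 28 [633.8 333.   80. ]
```

View pics/a.png

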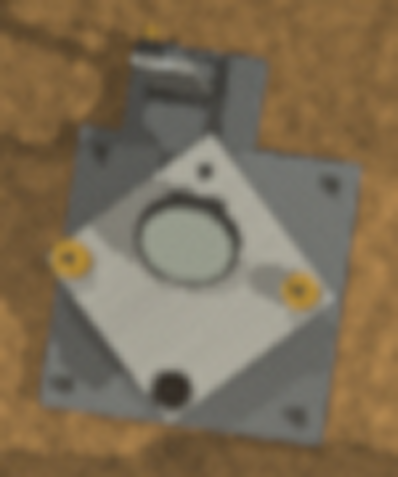

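View pics/b.png

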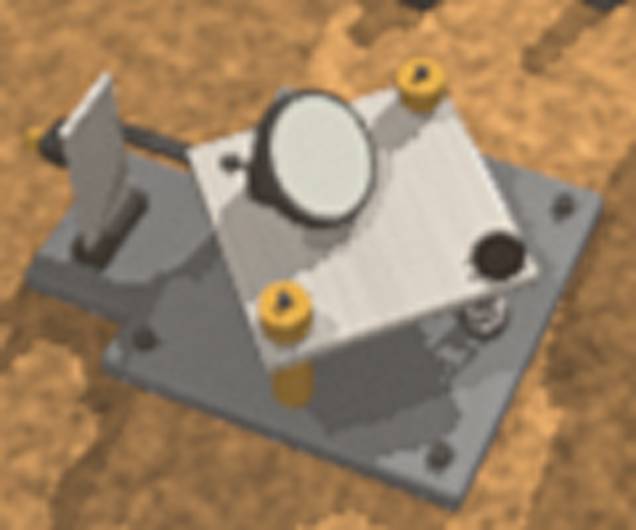

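Side crop: pad (323.8,273.1). The pointer rod runs left behind the upright scale, and there is a dark clamp with a yellow end at about (239,251). Top crop: pad (262.3,203.4), pointer at about (272,145), scale with a dark or yellow clamp at (258,137). I need a closer look at the scale.

Run:
```python
from h import *
def avg(n,k=6):
    P=[eyes.capture(n) for _ in range(k)]
    D=np.array([q[1] for q in P]); D[D==0]=np.nan
    return np.mean([q[0] for q in P],0),np.nanmedian(D,0)
out=[]
for n,(x0,y0,x1,y1) in(("top",(250,130,285,165)),("side",(230,232,270,275))):
    p,d=avg(n); np.savez(n+"1.npz",p=p,d=d)
    a=np.clip(p[y0:y1,x0:x1]*1.4,0,255).astype(np.uint8)
    a=cv2.resize(a,(390,int(390*(y1-y0)/(x1-x0))),interpolation=cv2.INTER_CUBIC)
    out.append(cv2.copyMakeBorder(a,0,430-a.shape[0],0,10,cv2.BORDER_CONSTANT))
    c=eyes.calibration(n);C=-c["R"].T@c["t"]
    v,u=np.mgrid[y0:y1,x0:x1]; ray=np.linalg.inv(c["intrinsics"])@np.stack([u.ravel(),v.ravel(),np.ones(u.size)])
    X=(c["R"].T@(ray*d[y0:y1,x0:x1].ravel())).T+C; Z=X[:,2].reshape(u.shape)
    if n=="top": print(np.array2string(np.round(np.nan_to_num(Z[:,:])).astype(int),max_line_width=250,threshold=9999))
cv2.imwrite("pics/c.png",np.hstack(out)[:,:,::-1])
a=cast("top",262.3,203.4,64);b=cast("side",323.8,273.1,64);print(a,b)
k=[cast("top",230+u/5.3,130+v/5.3,82) for u,v in((70,258),(300,290))];print(k)
k=[cast("side",230+u/5.3,225+v/5.3,82) for u,v in((285,302),(421,80))];print(k)
```

```text
[[  1   0   0  -1   2   2  -2  -2   1   1  -1   1   1  -1  -1  -2  -1  -2   1   1   3   1  -2   1   1  -2  -1   0  -1   0   1  -1  -1  -2  -2]
 [  1   0   1   2   0   1  -2   2  -1   0  -1  -1  -2   0   0  -1   1   2   0  -1   0   1   0   3  -1   1  -3   1  -1  -1  -3   1   1  -2   1]
 [  3  -1   1  -1   0  -2  -1   1   1  -1   2  -1  -3   0  -2   0   0   2   2  -1  -1   0   0  -1  -1   0   0   0  -2   0  -1   1   1   1  -2]
 [  3  -4   1  -1  -2  -1  -1   2   3   1  -1  -1   2   0  -1   1   0   0   0   1  -1   3   1  -2  -2  -1   1   1  -2   0   0   0   0  -2   0]
 [ -1   2   2   2  -1  -2  -2   1  -2   0   0  -1   0  -3  -1  -1   0  -2   1  -1   0  -3   1   0  -2   0   0   0   1   0   2   0   0   0  -2]
 [ -1   0   0  -1   1  -1  -2  91  92  89   0   0   0   0  -2   0  -2  -2   3   0   2  -1   1  -1  -1   1   0   1   3   0  -2   0   1  -1  -1]
 [  2   1   0   1   0  -1   1  91  91  88  -2   0   0   0   0   0  -2   3   0  -1  -1   0   0  -1   1  -1   2  -1   2   2  -1   0  -2  -2   0]
 [ -3   2   1  -1   0   1  86  91  90  87  -1   1   2   0  -3   0   0  -1  -1   1  -3   1   0   3  
[... 3493 characters left out ...]
  15  14  13  15  14  15  60  61  60  63  60  60  58  62  61  59  62  58  61  59  56  14  16  14  10  15  14  14  14  15  15]
 [ 14  13  15  13  14  16  11  13  18  58  61  56  58  59  59  59  60  63  60  63  61  61  61  59  59  61  16  13  13  14  15  13  16  14  17]
 [ 14  13  14  18  14  11  14  13  61  59  59  60  59  59  60  60  59  58  59  58  61  61  57  59  60  63  56  11  14  13  13  14  12  16  13]]
[508.97799626 200.5526185   64.        ] [507.85778334 203.3232545   64.        ]
[array([581.62780294, 256.84329045,  82.        ]), array([565.41678381, 126.45552402,  82.        ])]
[array([579.92677075, 261.24655503,  82.        ]), array([562.32648356, 134.44690143,  82.        ])]
```

View pics/c.png

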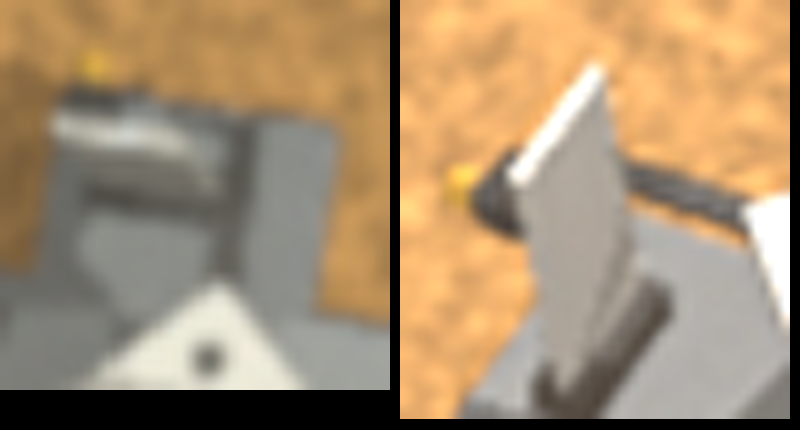

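```bash
cat >> h.py <<'E'
def heights(k,roi=(254,133,275,146)):
    x0,y0,x1,y1=roi
    D=np.array([eyes.capture("top")[1][y0:y1,x0:x1] for _ in range(k)]); D[D==0]=np.nan
    c=eyes.calibration("top");C=-c["R"].T@c["t"]
    v,u=np.mgrid[y0:y1,x0:x1]; ray=np.linalg.inv(c["intrinsics"])@np.stack([u.ravel(),v.ravel(),np.ones(u.size)])
    f=lambda d:((c["R"].T@(ray*d.ravel())).T+C)[:,2].reshape(u.shape)
    return f(np.nanmean(D,0)),np.nanstd(D,0)
E
python3 - <<'E'
from h import *
Z,s=heights(16)
np.set_printoptions(linewidth=220,suppress=True)
print(" "*6,np.arange(254,275));
for i,row in enumerate(Z): print(133+i,row.round(1))
print(np.median(s)); print(s[3:9].round(0))
E
```

```text
[254 255 256 257 258 259 260 261 262 263 264 265 266 267 268 269 270 271 272 273 274]
133 [ 1.2  0.5  0.6 -0.  -0.3 -0.3 -0.9  0.6 -0.4  0.   0.4  1.3 -1.   0.9  0.9  0.7  0.4 -0.7 -1.1 -1.1  0.8]
134 [-0.5  0.4 -0.3 -0.4  1.5 -0.1  0.4  0.7  0.4 -0.7  0.5  0.8 -0.7 -0.8 -0.8  0.5 -0.2  1.1 -0.4 -0.4  1.1]
135 [-0.7  0.1 -1.2 91.2 90.7 86.9  0.2  0.9  0.9 -0.8 -1.  -0.5  0.6  0.2  0.2  1.   0.4 -0.6  0.3  0.4 -0.7]
136 [ 0.1  1.6  0.  90.6 89.3 88.1 -0.2  0.2 -2.1 -0.4 -0.6 -1.5  1.1 -0.2 -0.8  0.1  0.2 -0.5 -0.8 -0.5 -1. ]
137 [-0.4 -0.5 90.7 91.2 90.8 87.4  0.1 -0.3 -1.1 -0.1  0.2  0.4 -0.3 -0.4 -0.9 -1.4 -0.4 -0.4  0.6 -0.7  0.4]
138 [-0.2  1.2 91.4 91.1 91.3 85.9 88.2 87.9 89.5  0.2 -0.9  0.9  0.3 -1.  -0.3 -1.   0.5 -0.5 -0.4  0.6  0.4]
139 [-1.1 91.3 90.9 91.7 90.9 90.5 84.  14.  83.7 13.7 13.8 13.3 12.  -0.1 -0.5 -0.8 -0.7  0.5 -1.2 -0.7 -0.3]
140 [ 0.6 91.4 92.2 91.9 90.6 89.6 13.5 15.2 14.8 14.6 14.6 58.4 57.4 14.6 14.5 13.3 12.6 12.7 11.9 10.5 -0.2]
141 [ -0.2 106.8 107.2 107.1 104.9  91.6  14.8  14.   14.5  15.3  13.   55.7  57.2  59.5  58.5  59.7  58.6  58.2  59.1  13.8  
[... 198 characters left out ...]
05.7 105.4 105.6 104.2  14.4  13.8  13.7  56.6  57.4  58.5  12.5  13. ]
144 [ 9.9 13.3 14.  69.1 72.  74.5 77.9 81.1 83.5 86.4 88.9 91.3 94.5 84.1 13.7 13.4 57.6 57.9 58.6 14.  13.7]
145 [13.3 13.4 13.8 49.1 51.  54.8 57.8 60.4 64.2 67.2 70.6 70.9 75.3 76.2 59.9 27.2 57.3 56.9 57.3 12.9 13.9]
2.7791603
[[2. 2. 2. 2. 2. 2. 3. 2. 3. 3. 3. 2. 4. 3. 2. 2. 3. 3. 4. 3. 3.]
 [3. 2. 2. 3. 3. 2. 4. 4. 3. 4. 3. 3. 3. 2. 4. 2. 4. 3. 4. 3. 3.]
 [2. 3. 3. 2. 3. 2. 2. 3. 4. 3. 3. 3. 3. 2. 2. 3. 2. 3. 4. 2. 3.]
 [3. 2. 2. 2. 3. 4. 3. 3. 2. 3. 3. 3. 3. 2. 3. 3. 3. 3. 3. 3. 3.]
 [3. 2. 3. 3. 3. 3. 3. 3. 3. 3. 3. 3. 3. 3. 3. 3. 2. 3. 2. 3. 3.]
 [2. 3. 3. 3. 3. 3. 3. 3. 3. 2. 2. 3. 2. 3. 3. 3. 2. 2. 3. 3. 2.]]
```

The nose top is about 88.5 mm and the pointer top about 58.3 mm, so the required rise is about 30 mm (theta ≈ 0.237, pad drop ≈ 16 mm). The pad is near (508.4,202). I'm moving there with the fingers closing.

Request:
servo_tool(
  plan="0.9 -0.4 0 0 0 0 1;0.9 -0.4 0 0 0 0 1;0.9 -0.4 0 0 0 0 1;0.9 -0.4 0 0 0 0 1;0.9 -0.4 0 0 0 0 1;0.9 -0.4 0 0 0 0 1;0.9 -0.4 0 0 0 0 1;0.9 -0.4 0 0 0 0 1;0.9 -0.4 0 0 0 0 1;0.9 -0.4 0 0 0 0 1",
  squeeze=10,
)

```text
clock: 2.5
tcp_pos: [381.4, -456.5, 227.6]
tool_rot: [[0.975, 0.221, 0.0], [0.221, -0.975, -0.0], [0.0, 0.0, -1.0]]
wrist_force: [0.2, -0.6, 0.4]
grip_width: 0.185
grip_force: 0.0
```

Request:
servo_tool(
  plan="0.6 -0.95 0 0 0 0 1;0.6 -0.95 0 0 0 0 1;0.6 -0.95 0 0 0 0 1;0.6 -0.95 0 0 0 0 1;0.6 -0.95 0 0 0 0 1;0.6 -0.95 0 0 0 0 1;0.6 -0.95 0 0 0 0 1;0.6 -0.95 0 0 0 0 1;0.6 -0.95 0 0 0 0 1;0.6 -0.95 0 0 0 0 1",
)

```text
clock: 3.5
tcp_pos: [493.5, -138.3, 227.7]
tool_rot: [[0.975, 0.221, 0.001], [0.221, -0.975, -0.0], [0.001, 0.0, -1.0]]
wrist_force: [0.3, -0.7, -0.9]
grip_width: 0.004
grip_force: 0.0
```

Request:
servo_tool(
  plan="0.2 -1 0 0 0 0.1 1;0.2 -1 0 0 0 0.1 1;0.2 -1 0 0 0 0.1 1;0.2 -1 0 0 0 0.1 1;0.2 -1 0 0 0 0.1 1;0.2 -1 0 0 0 0.1 1;0.2 -1 0 0 0 0.063 1;0.2 -1 0 0 0 0 1;0.2 -1 0 0 0 0 1;0.2 -1 0 0 0 0 1",
)

```text
clock: 4.5
tcp_pos: [550.4, 160.0, 227.7]
tool_rot: [[0.992, -0.124, 0.0], [-0.124, -0.992, 0.0], [0.0, -0.0, -1.0]]
wrist_force: [0.5, 0.9, 0.4]
grip_width: 0.004
grip_force: 0.0
```

Request:
servo_tool(
  plan="-0.52 -0.41 0 0 0 0 1;-0.52 -0.41 0 0 0 0 1;-0.52 -0.41 0 0 0 0 1;0 0 0.6 0 0 0 1;0 0 0.6 0 0 0 1;0 0 0.6 0 0 0 1;0 0 0.6 0 0 0 1;0 0 0.6 0 0 0 1;0 0 0.5 0 0 0 1;0 0 0.2 0 0 0 1",
)

```text
clock: 5.5
tcp_pos: [507.5, 200.9, 115.3]
tool_rot: [[0.992, -0.124, -0.002], [-0.124, -0.992, -0.001], [-0.002, 0.001, -1.0]]
wrist_force: [-0.5, -0.2, -0.9]
grip_width: 0.008
grip_force: 0.0
```

Run:
```python
from h import *
s=r.sense();print(s["tcp_pos"],s["wrist_force"])
ps={n:eyes.capture(n)[0] for n in("side","top")}
S=ps["side"][200:320,225:375]; T=ps["top"][130:220,225:305]
a=cv2.resize(S,(525,420),interpolation=cv2.INTER_CUBIC); b=cv2.resize(T,(267,300),interpolation=cv2.INTER_CUBIC)
b=cv2.copyMakeBorder(b,0,120,0,0,cv2.BORDER_CONSTANT)
cv2.imwrite("pics/d.png",np.hstack([a,b])[:,:,::-1])
Z,_=heights(6)
np.set_printoptions(linewidth=220,suppress=True); print(Z[4:10].round(0))
```

```text
[507.47724514 200.87661916 115.2547906 ] [-0.50197803 -0.2261074  -0.89557643]
[[  1.  -1.  90.  89.  90.  84.   2.   0.  -1.   1.  -1.  -0.  -1.  -1.  -0.  -1.  -0.  -0.   0.   1.  -0.]
 [ -0.  -2.  92.  90.  90.  87.  88.  88.  89.  -1.  -0.  -1.   0.   0.  -1.  -1.  -1.   1.  -1.  -1.  -1.]
 [  1.  91.  91.  91.  91.  91.  84.  13.  86.  11.  15.  13.  11.   2.  -1.  -1.   1.   1.   2.  -1.   1.]
 [  3.  91.  93.  92.  89.  91.  13.  15.  14.  14.  15.  59.  61.  13.  12.  14.  11.  11.  12.  12.  -0.]
 [ -2. 105. 105. 106. 105.  90.  13.  13.  16.  14.  15.  53.  57.  57.  59.  59.  56.  57.  59.  15.  14.]
 [  0. 102. 106. 104. 106. 106. 104. 107. 104. 105. 105. 104.  16.  14.  13.  14.  58.  57.  58.  14.  15.]]
```

View pics/d.png

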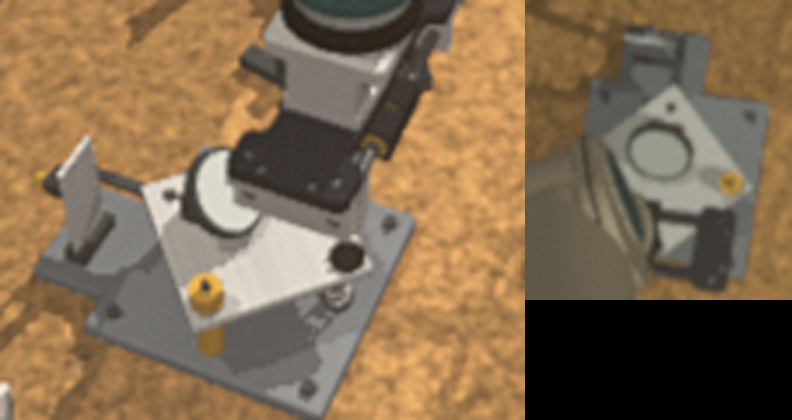

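Run:
```python
from h import *
p,d=eyes.capture("side")
for X in((507.5,201,93.3),(507.5,201,190),(470,201,190),(544,201,190),(507,201,64)):
    u,v=proj("side",X); c=eyes.calibration("side"); print(X,u.round(1),v.round(1),"crop",(u-225)*3.5,(v-200)*3.5,"camz",(c["R"]@X+c["t"])[2].round(),"depth",d[int(v),int(u)])
c=eyes.calibration("side");C=-c["R"].T@c["t"]
v,u=np.mgrid[200:320,225:375]; ray=np.linalg.inv(c["intrinsics"])@np.stack([u.ravel(),v.ravel(),np.ones(u.size)])
X=((c["R"].T@(ray*d[200:320,225:375].ravel())).T+C).reshape(120,150,3)
np.set_printoptions(linewidth=250,suppress=True)
for cr in((70,100),(52,52),(60,58),(90,55),(95,55),(98,56),(85,45),(99,73)): print(cr,X[cr[1],cr[0]].round())
```

```text
(507.5, 201, 93.3) 324.4 264.2 crop 347.88764396685144 224.79098534267666 camz 810.0 depth 673.6943
(507.5, 201, 190) 325.0 234.5 crop 349.98035247031794 120.58449589873521 camz 744.0 depth 679.4851
(470, 201, 190) 343.2 238.4 crop 413.8193188427949 134.2939927109413 camz 737.0 depth 990.79626
(544, 201, 190) 307.6 230.7 crop 288.93633720224364 107.47521828545098 camz 750.0 depth 690.9712
(507, 201, 64) 324.5 272.4 crop 348.07516824775996 253.2680574668941 camz 830.0 depth 829.44824
(70, 100) [559. 257.  15.]
(52, 52) [616. 202. 100.]
(60, 58) [596. 208.  93.]
(90, 55) [502. 290. 233.]
(95, 55) [493. 289. 236.]
(98, 56) [487. 290. 235.]
(85, 45) [517. 271. 234.]
(99, 73) [507. 204.  65.]
```

Request:
servo_tool(
  plan="0 0 0.14 0 0 0 1;0 0 0.14 0 0 0 1;0 0 0.14 0 0 0 1;0 0 0.14 0 0 0 1;0 0 0.1 0 0 0 1;0 0 0.06 0 0 0 1;0 0 0.06 0 0 0 1;0 0 0.04 0 0 0 1;0 0 0 0 0 0 1;0 0 0 0 0 0 1",
)

```text
clock: 6.95
tcp_pos: [508.3, 201.1, 92.0]
tool_rot: [[0.992, -0.124, 0.0], [-0.124, -0.992, 0.0], [0.0, -0.0, -1.0]]
wrist_force: [0.2, 0.0, 0.4]
grip_width: 0.009
grip_force: 0.0
```

Request:
servo_tool(
  plan="0 0 0.04 0 0 0 1;0 0 0.04 0 0 0 1;0 0 0.04 0 0 0 1;0 0 0.04 0 0 0 1;0 0 0.03 0 0 0 1;0 0 0.03 0 0 0 1;0 0 0.03 0 0 0 1;0 0 0.03 0 0 0 1;0 0 0.03 0 0 0 1;0 0 0 0 0 0 1",
)

```text
clock: 7.95
tcp_pos: [507.4, 201.2, 82.5]
tool_rot: [[0.992, -0.124, -0.001], [-0.124, -0.992, -0.0], [-0.001, 0.0, -1.0]]
wrist_force: [-3.5, 0.1, 5.0]
grip_width: 0.003
grip_force: 2.7
```

```bash
cat >> h.py <<'E'
def show(k=6):
    s=r.sense();print(s["clock"],s["tcp_pos"].round(2) if hasattr(s["tcp_pos"],"round") else s["tcp_pos"],np.round(s["wrist_force"],1))
    Z,_=heights(k,(254,131,275,144)); np.set_printoptions(linewidth=220,suppress=True)
    for i,row in enumerate(Z): print(131+i,row.round(1))
E
python3 -c "
from h import *
show(4)"
```

```text
7.95 [507.4  201.2   82.51] [-3.5  0.1  5. ]
131 [-1.1 -1.1 -0.1 -2.8  1.7 -1.1 -0.9 -0.4  0.3  1.5 -0.5  1.1  0.4  0.3 -0.6 -0.1 -0.5 -3.   0.7  3.   1.2]
132 [ 1.7  1.6  0.8 -3.8 -1.3 -0.2  0.1 -2.3  0.2  2.1 -0.7 -0.9 -0.6 -3.2 -0.3 -4.  -0.4  2.5  1.1 -1.6 -0.3]
133 [-0.1 -0.8  0.9 -0.1  1.9 -0.2  3.3 -0.4 -2.  -0.9 -2.2 -0.1  0.7  0.1 -0.2  1.2  0.3 -2.1 -0.9 -0.6  1.4]
134 [-0.2 -1.7  2.   0.1 -0.7  1.  -1.8  2.3  2.5  1.  -0.6 -1.1 -0.1  1.1  1.6 -2.6  1.   2.1  0.3  0.  -1.6]
135 [-0.8  0.2  2.9 90.  91.7 88.6  5.7  0.8 -1.2  0.4 -1.6 -3.2 -1.8 -0.7 -2.  -0.6 -3.2 -1.   0.1 -0.2  0.7]
136 [-2.4 -0.4  0.1 88.8 88.5 87.  -1.6  0.2  1.1 -0.5  1.2  2.6 -0.2  1.4  0.9  3.3  1.3 -0.4  1.5 -1.6 -2. ]
137 [ 0.8 -0.4 88.1 91.4 90.5 84.5 -1.4  0.9  0.4  2.4  0.6  1.   0.2  2.2 -0.7  3.6  0.6  0.7  0.5 -0.7  0.4]
138 [ 2.2 -2.8 90.2 92.1 91.9 88.8 89.7 87.8 88.1 -0.5  3.8 -1.3 -0.9  0.8 -0.3  0.3  0.9 -2.5  0.2  0.4 -0.7]
139 [-1.1 90.6 91.  93.1 92.2 90.4 85.5 16.1 86.2 13.5 15.  11.  12.3 -2.9 -2.3 -0.7 -1.1 -0.3  0.1 -4.1 -1. ]
140 [-1.5 94.  89.6 90.  89.  90.5 15.2 12.5 14.4 13.6 65.8 66.1 66.3 66.2 13.8 14.1 11.7 12.5 13.6 11.2 -0.6]
141 [ -0.7 107.9 102.6 105.6 103.4  90.5  13.6  15.9  12.3  14.3  10.8  13.5  16.8  65.1  65.4  67.6  66.8  63.8  70.   15.7  12.3]
142 [ -0.1 102.9 106.1 107.2 104.8 106.1 107.  108.3 106.9 105.  106.1 106.3  13.9  14.7  14.   13.7  65.   65.3  67.2  13.1  15.4]
143 [ -0.2  12.9  87.6  89.2  93.1  95.6  96.8 101.7 103.7 103.9 104.8 103.7 105.5  13.5  13.   10.6  66.   66.3  65.2  16.4  13. ]
```

Request:
servo_tool(
  plan="-0.01 0 0.03 0 0 0 1;-0.01 0 0.03 0 0 0 1;-0.01 0 0.03 0 0 0 1;-0.01 0 0.03 0 0 0 1;-0.01 0 0.03 0 0 0 1;-0.01 0 0.03 0 0 0 1;-0.01 0 0.03 0 0 0 1;-0.01 0 0.02 0 0 0 1;0 0 0.01 0 0 0 1;0 0 0 0 0 0 1",
)

```text
clock: 9.15
tcp_pos: [506.3, 201.3, 75.9]
tool_rot: [[0.992, -0.124, 0.001], [-0.124, -0.992, 0.0], [0.001, -0.0, -1.0]]
wrist_force: [-1.4, -0.7, 7.7]
grip_width: 0.002
grip_force: 4.2
```

```bash
python3 -c "
from h import *
show(8)"
```

```text
9.15 [506.3  201.34  75.93] [-1.4 -0.7  7.7]
131 [-1.3 -0.3  0.3 -0.4 -0.9 -2.2  2.1 -1.1 -0.1 -0.   0.   1.3  0.7  0.3  0.1  1.7  0.   1.  -0.7  0.4  1.6]
132 [ 0.5  0.2  0.6 -1.   2.6 -0.4 -1.2 -0.7  1.7 -1.9 -1.2 -1.3  0.6 -1.3 -0.6 -0.9  0.7  1.5 -0.1  0.2 -1.3]
133 [-0.8 -0.  -1.  -1.  -1.5  1.8  1.2  2.5 -1.4 -0.7 -0.3 -0.5 -0.1  1.4  1.   0.6  1.1  0.2  0.2 -0.2 -1.9]
134 [-0.6  0.9 -0.4  0.4  1.1  0.3 -0.  -0.7 -0.2  0.6 -0.5 -1.   1.7  1.   0.3  2.4 -1.1  1.3 -0.9  0.3  0.4]
135 [-0.6 -0.7 -0.5 90.8 89.5 89.1 -0.6 -0.8 -1.2 -1.  -0.1  0.4 -0.1  0.6  0.7 -0.5 -1.7 -0.6 -1.8 -0.  -2.2]
136 [-1.3  0.2  0.3 90.3 91.3 87.2 -0.3 -0.   1.7 -1.6 -1.1  1.  -0.4 -1.1 -1.8  0.7  0.1  0.8  0.3  0.2  0.2]
137 [ 0.9 -0.1 92.3 89.8 89.9 86.3 -1.1  1.   0.8 -0.7 -0.7 -2.6 -2.   1.5  1.4 -0.4 -0.4  0.7  0.4 -1.2  0.2]
138 [-0.4 -0.2 90.5 89.4 89.8 87.5 89.  88.4 88.1 -0.1 -0.3 -0.3  1.4 -0.8  0.7 -0.7 -1.3  0.1  0.8 -0.1 -1.1]
139 [-0.1 91.9 91.5 91.4 92.2 89.3 85.1 13.7 83.3 14.  12.  12.1 12.  -2.1  0.2  0.3 -1.4  0.8 -0.7 -0.5  0.1]
140 [-0.3 90.9 91.4 91.2 91.  90.7 15.1 13.9 12.7 14.5 79.2 79.7 81.9 14.4 12.9 13.2 13.7 11.9 10.4 11.9 -1.3]
141 [ -1.5 108.3 106.2 106.2 104.5  89.9  14.2  14.2  13.6  12.4  13.9  14.9  14.3  80.6  78.2  79.4  79.5  81.4  13.4  13.6  15.1]
142 [ -0.2 102.3 106.7 106.  105.9 105.6 107.3 105.8 105.4 106.  106.5 106.3  15.8  12.3  14.6  79.3  77.9  79.1  15.8  13.7  14. ]
143 [ -1.1  12.6  85.4  87.7  91.7  94.2  96.  100.4 104.3 103.4 106.1 104.9 104.   17.2  13.6  77.8  78.7  79.   14.6  13.6  13.3]
```

Request:
servo_tool(
  plan="-0.01 0 0.01 0 0 0 1;-0.01 0 0.01 0 0 0 1;-0.01 0 0.01 0 0 0 1;0 0 0.01 0 0 0 1;0 0 0.01 0 0 0 1;0 0 0.01 0 0 0 1;0 0 0.01 0 0 0 1;0 0 0.01 0 0 0 1;0 0 0.01 0 0 0 1;0 0 0 0 0 0 1",
)

```text
clock: 10.55
tcp_pos: [506.0, 201.4, 73.5]
tool_rot: [[0.992, -0.124, 0.002], [-0.124, -0.992, 0.0], [0.002, -0.001, -1.0]]
wrist_force: [-1.8, -1.9, 9.5]
grip_width: 0.009
grip_force: 4.6
```

```bash
python3 -c "
from h import *
show(12)"
```

```text
10.55 [506.04 201.38  73.49] [-1.8 -1.9  9.5]
131 [-1.4  1.2 -0.6  1.1  0.8 -0.6 -1.4  0.  -0.7 -1.4  0.7  0.7  0.1  0.2 -1.2  0.7 -1.1 -0.3 -0.3  0.7 -1.2]
132 [-0.5 -0.2  1.1 -0.3  1.   0.1  0.3 -0.9 -1.4  1.   0.1 -0.3 -0.7 -0.2  0.9  0.7 -0.7  0.5 -0.8  0.3  0.3]
133 [ 0.5 -1.5 -2.1 -0.8 -0.3 -0.5 -0.3 -0.2 -1.2 -0.  -0.1 -0.4  0.9  0.8 -0.1  0.5  1.3 -1.3 -0.  -0.5 -0.6]
134 [ 0.9 -0.4  0.7 -1.5 -0.3  0.2  0.7 -0.6  0.9 -0.7  0.5 -0.1  0.3  0.5 -0.4 -0.5  0.4 -1.9  1.3 -0.  -0.9]
135 [-1.  -0.2 -0.5 90.2 92.1 88.   0.3 -0.6  1.2 -0.1  0.9  0.3 -0.4  1.7  1.3  1.4  0.1 -1.5 -0.4 -0.1  0.9]
136 [ 0.3  1.6  1.  90.  90.2 86.9  0.4  2.1 -2.1  0.5 -0.2  0.5  0.2  2.2 -1.8  1.1  0.4  1.2 -0.3 -0.2 -0.1]
137 [ 1.4  0.5 90.7 90.2 91.7 85.7 -0.3 -3.4 -0.2 -0.  -0.3 -1.3  0.7  0.3 -1.   0.6 -0.3  1.8  0.4 -0.2  0.3]
138 [ 0.5 -0.9 91.4 90.7 91.4 87.2 89.1 88.7 87.7  1.5 -0.4 -0.2  0.   0.7  1.1  0.4  0.3 -0.7  0.2  0.8 -1.1]
139 [ 0.6 91.9 91.5 91.7 91.3 90.3 84.  13.9 82.6 12.2 13.8 13.  12.8  0.4  0.4 -0.4  0.4  1.5  0.  -0.3  0.4]
140 [-2.4 90.9 91.3 91.3 91.3 90.9 14.3 12.2 13.4 84.9 84.1 83.8 13.8 15.  13.5 13.8 13.1 13.5 12.9 13.7 -1.2]
141 [  0.5 105.1 105.8 104.9 106.3  90.4  14.   12.8  15.8  14.4  15.5  83.9  85.5  84.1  84.6  84.5  84.6  84.9  14.5  14.4  13.5]
142 [ -0.9 104.4 104.8 105.7 106.5 105.8 105.1 106.7 105.8 105.1 105.6 105.1  14.1  12.4  15.   84.2  84.   82.9  14.9  13.2  12.7]
143 [ -0.4  13.5  85.3  89.6  92.1  95.8  96.5  99.9 103.8 104.6 105.9 106.5 105.6  13.9  13.2  82.9  81.8  84.   13.2  14.2  13.9]
```

Request:
servo_tool(
  plan="-0.01 0 0.01 0 0 0 1;0 0 0.01 0 0 0 1;0 0 0.01 0 0 0 1;0 0 0.01 0 0 0 1;0 0 0.01 0 0 0 1;0 0 0.005 0 0 0 1;0 0 0 0 0 0 1;0 0 0 0 0 0 1;0 0 0 0 0 0 1;0 0 0 0 0 0 1",
)

```text
clock: 12.15
tcp_pos: [505.9, 201.4, 72.0]
tool_rot: [[0.992, -0.124, 0.003], [-0.124, -0.992, 0.0], [0.003, -0.001, -1.0]]
wrist_force: [-2.0, -1.7, 10.2]
grip_width: 0.005
grip_force: 5.0
```

```bash
python3 -c "
from h import *
show(16)" | grep -E "^(1[34][^ 1-6]|13[5-9]|14|[0-9.]+ \[5)"
```

```text
12.15 [505.93 201.42  72.01] [-2.  -1.7 10.2]
135 [-0.   0.  -0.2 88.9 89.8 88.2 -0.4  1.2  0.2  1.2 -0.6  0.9 -1.4 -0.6  0.8 -0.3 -1.1 -0.6 -0.  -2.1 -0.1]
136 [-0.1  1.3 -1.  89.2 90.7 87.6 -0.1 -0.9  0.7  0.2  1.  -0.5 -0.3  0.5 -0.8  0.4 -0.  -0.3 -1.   1.   0.2]
137 [ 0.2  1.3 89.9 90.3 89.6 85.5 -0.1  0.9  0.1 -0.5  1.  -0.9  0.5 -0.9  0.5 -0.2  0.7 -0.9 -0.4 -0.8 -0.4]
138 [-0.2  0.2 91.3 90.7 90.3 87.5 87.3 88.5 88.3  0.  -1.9  0.8  0.9  1.5 -0.3  0.8  0.3 -0.7 -0.1 -2.2 -2.3]
139 [-1.2 91.9 91.  90.  90.6 90.8 84.6 13.3 84.3 14.2 14.6 12.5 11.4 -0.5  0.5 -1.3  0.3  0.3 -0.4 -0.4  0.5]
140 [-0.1 91.  91.1 92.3 89.4 90.5 14.6 13.8 12.8 88.5 86.6 14.4 14.7 14.6 14.3 14.2 13.5 13.2 12.2 12.3  0.7]
141 [ -0.2 105.1 107.  104.1 105.   92.7  14.7  13.2  12.8  13.7  86.5  88.1  88.   88.3  88.1  88.9  87.3  86.4  13.6  13.6  15.1]
142 [  0.9 102.3 104.7 106.2 106.6 106.5 105.8 105.  107.2 105.6 106.7 105.1  13.3  14.3  13.5  86.5  85.8  85.9  14.5  13.9  12.4]
143 [ -0.   13.8  87.   89.1  91.4  95.5  96.7  99.8 102.1 104.7 106.  107.3 105.1  13.8  14.9  84.8  86.   86.5  14.1  12.7  14.2]
```

The pointer is about 0.7 mm short of the nose, so I'll make one small final step and then hold.

Request:
servo_tool(
  plan="0 0 0.01 0 0 0 1;0 0 0 0 0 0 1;0 0 0 0 0 0 1;0 0 0 0 0 0 1;0 0 0 0 0 0 1;0 0 0 0 0 0 1;0 0 0 0 0 0 1;0 0 0 0 0 0 1;0 0 0 0 0 0 1;0 0 0 0 0 0 1",
)

```text
clock: 13.95
tcp_pos: [506.0, 201.4, 71.7]
tool_rot: [[0.992, -0.125, 0.003], [-0.125, -0.992, 0.0], [0.003, -0.001, -1.0]]
wrist_force: [-1.9, -1.7, 9.5]
grip_width: 0.004
grip_force: 5.0
```

```bash
python3 -c "
from h import *
show(6)" | grep -E "^(13[89]|14[0-3]|[0-9.]+ \[5)"
```

```text
13.95 [505.95 201.43  71.73] [-1.9 -1.7  9.5]
138 [ 0.7  1.7 89.9 90.2 91.2 87.6 87.9 88.2 88.7 -1.3  1.5  0.4  0.1 -0.8 -0.7  1.   1.4 -1.3  0.1 -1.7 -0.6]
139 [-0.1 91.  91.2 91.  90.7 89.9 83.8 13.3 83.8 15.4 14.6 14.4 11.1 -1.8 -1.7 -0.2 -1.5 -0.2 -2.1  2.8  2.6]
140 [-0.5 92.3 91.9 90.8 90.8 90.4 13.7 14.  12.8 89.2 86.1 12.1 13.6 13.7 15.8 13.  15.  14.7 10.2 12.6 -1.8]
141 [ -1.7 106.2 106.7 105.9 105.6  89.8  12.1  14.2  13.1  15.1  87.1  88.2  88.2  88.7  88.9  89.3  86.1  87.3  12.2  13.7  15. ]
142 [ -0.2 104.3 105.5 105.4 104.2 106.1 105.9 106.6 105.9 106.7 105.8 106.1  13.9  12.5  15.5  86.8  87.6  87.8  14.1  14.3  14.7]
143 [ -1.7  13.4  86.4  88.6  92.6  95.1  95.6 101.4 101.4 105.5 104.8 104.3 105.7  14.7  12.3  85.9  86.9  87.7  14.4  14.8  12.5]
```

The pointer is level (tip 88, nose 88.3) and has been held for over a second. Easing up now.

Request:
servo_tool(
  plan="0 0 -0.01 0 0 0 1;0 0 -0.02 0 0 0 1;0.01 0 -0.03 0 0 0 1;0.01 0 -0.03 0 0 0 1;0.01 0 -0.03 0 0 0 1;0.01 0 -0.03 0 0 0 1;0.01 0 -0.03 0 0 0 1;0.01 0 -0.03 0 0 0 1;0.01 0 -0.03 0 0 0 1;0.01 0 -0.03 0 0 0 1",
)

```text
clock: 15.25
tcp_pos: [506.8, 201.3, 79.2]
tool_rot: [[0.992, -0.124, -0.0], [-0.124, -0.992, 0.0], [-0.0, -0.0, -1.0]]
wrist_force: [-3.0, -1.0, 5.8]
grip_width: 0.008
grip_force: 3.4
```

Request:
servo_tool(
  plan="0.01 0 -0.03 0 0 0 1;0.01 0 -0.03 0 0 0 1;0.01 0 -0.02 0 0 0 1;0 0 -0.02 0 0 0 1;0 0 -0.02 0 0 0 1;0 0 -0.02 0 0 0 1;0 0 -0.02 0 0 0 1;0 0 -0.02 0 0 0 1;0 0 -0.02 0 0 0 1;0 0 -0.02 0 0 0 1",
)

```text
clock: 16.25
tcp_pos: [507.9, 201.1, 85.4]
tool_rot: [[0.992, -0.124, 0.0], [-0.124, -0.992, -0.0], [0.0, 0.0, -1.0]]
wrist_force: [-1.7, 0.1, 3.2]
grip_width: 0.004
grip_force: 1.7
```

Still in light contact, so I'll continue slowly off the pad and then lift away.

Request:
servo_tool(
  plan="0 0 -0.015 0 0 0 1;0 0 -0.015 0 0 0 1;0 0 -0.015 0 0 0 1;0 0 -0.015 0 0 0 1;0 0 -0.015 0 0 0 1;0 0 -0.015 0 0 0 1;0 0 -0.02 0 0 0 1;0 0 -0.04 0 0 0 1;0 0 -0.1 0 0 0 1;0 0 -0.2 0 0 0 1",
)

```text
clock: 17.25
tcp_pos: [507.6, 201.0, 99.0]
tool_rot: [[0.992, -0.124, -0.001], [-0.124, -0.992, -0.0], [-0.001, 0.0, -1.0]]
wrist_force: [-0.8, -0.3, 0.9]
grip_width: 0.003
grip_force: 0.0
```

Request:
servo_tool(
  plan="0 0 -0.4 0 0 0 1;0 0 -0.6 0 0 0 1;0 0 -0.6 0 0 0 1;0 0 -0.6 0 0 0 1;0 0 -0.6 0 0 0 1;0 0 -0.6 0 0 0 1;0 0 -0.4 0 0 0 1;0 0 -0.2 0 0 0 1;0 0 0 0 0 0 1;0 0 0 0 0 0 1",
)

```text
clock: 18.25
tcp_pos: [507.5, 201.0, 218.5]
tool_rot: [[0.992, -0.124, -0.001], [-0.124, -0.992, -0.0], [-0.001, 0.001, -1.0]]
wrist_force: [1.1, 1.0, -0.0]
grip_width: 0.007
grip_force: 0.0
```

Run:
```python
from h import *
show(4)
t=eyes.capture("top")[0]; s=eyes.capture("side")[0]
for n,a in(("top",t),("side",s)):
    b=np.load(n+"1.npz")["p"]; x0,y0,x1,y1=(250,130,300,165) if n=="top" else (230,240,285,320)
    print(n,np.abs(a[y0:y1,x0:x1]-b[y0:y1,x0:x1]).mean(), cv2.phaseCorrelate(np.float64(b[y0:y1,x0:x1].mean(2)),np.float64(a[y0:y1,x0:x1].mean(2))))
```

```text
18.25 [507.49 200.98 218.49] [ 1.1  1.  -0. ]
131 [ 0.3  0.1 -1.2 -1.1 -4.2  0.6 -1.4 -1.3  0.  -0.2  0.7  1.7  0.4 -0.8 -0.5 -0.  -0.9  0.  -0.5  0.1  1.3]
132 [ 1.4 -0.   0.1 -0.7 -1.1 -0.4  0.8  1.3 -0.2 -0.1  0.8 -3.4 -4.1  1.4  0.1  0.1  0.5  3.1 -1.9 -0.   1.3]
133 [ 1.  -0.8  1.  -1.7  2.9 -0.9 -3.   1.8 -2.4 -0.8 -0.7 -2.1 -2.1  0.2  0.9 -2.5 -1.9 -1.3  0.2  1.6 -2. ]
134 [ 0.6 -1.1  0.5 -0.4 -1.4 -1.2 -1.1 -2.2  0.6 -0.2 -0.9 -1.9 -1.  -1.4  0.1  2.6 -0.3  2.2 -0.6 -1.9  1.4]
135 [ 1.2 -1.1  0.5 92.  89.4 86.2 -0.6  0.5 -0.3  1.3  0.5  1.6  0.9 -2.2  1.8 -0.5  0.3 -2.3 -1.4 -0.5  1.1]
136 [-0.8 -1.   0.9 86.7 90.6 87.1  2.3  0.1  1.7  1.1  2.6  1.  -0.1  0.4  3.3 -0.8  1.9 -0.3  3.   0.5 -1. ]
137 [ 0.8 -1.1 90.8 92.7 90.5 85.3 -0.7 -1.2 -2.8 -2.7  1.7 -1.1 -1.4  1.  -1.  -0.2  0.  -0.7 -0.7 -1.7 -2.1]
138 [-1.8  1.3 89.2 90.4 90.3 86.7 87.7 89.2 90.8 -1.5 -1.4 -1.6 -0.6 -2.3 -0.2 -2.2 -0.2 -1.5  1.7  1.  -1.9]
139 [-0.6 94.  91.5 90.3 90.6 90.3 84.2 15.9 85.1 14.4 12.1 13.9 12.6 -0.3  0.1  0.4 -0.1 -1.3 -0.3 -2.1 -2.1]
140 [ 0.4 92.2 93.4 90.6 90.7 89.4 13.4 12.3 14.  13.1 14.  54.5 58.3 14.5 15.1 13.7 12.4 13.5 10.7  9.3  0.1]
141 [  0.7 104.9 104.8 106.3 105.3  89.8  13.2  13.1  13.5  11.3  12.7  52.5  56.6  57.8  59.4  58.6  57.8  57.4  58.3  14.3  14.5]
142 [ -1.6 103.2 105.3 106.  106.  108.9 105.  105.9 105.4 105.5 103.4 108.3  15.8  11.6  14.7  14.9  58.9  56.1  57.6  13.8  12.5]
143 [ -1.5  14.4  86.9  87.1  90.1  93.4  95.8 101.1 101.9 104.5 104.8 105.2 106.4  14.6  14.4  12.7  60.3  58.2  57.5  14.1  13.2]
top 0.7013015873015875 ((0.05308488113814391, -0.03257239097746378), 1.0001722350001736)
side 2.2156439393939396 ((-0.018547505029602007, -0.032613717159577504), 0.995761467125731)
```

The plate is back on its seat, the mount hasn't shifted and the hand is clear, so I'm handing in.

```bash
python3 -c "
from station import r
print(r.job_done())"
```

```text
the job is handed in; nothing more can be done
None
```

The job is done and handed in: the pad was pressed until the pointer was level with the index tab (within about 0.5 mm by depth camera), held for over a second and eased back onto its seat, with the mirror mount unmoved and the hand clear at about 18.5 s.

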